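# Lock the bayonet cap on the oil reservoir

### The arm

A 6-joint arm with a two-finger parallel gripper is mounted at the origin on the work surface; the furniture and walls round the work are solid. World frame = base frame: x ahead of the robot, y to its left, z up, the work surface at z = 0. Lengths are in mm, angles in rad, forces in N, time in s.
With the tool pointing down it reaches from about 350 to 875 mm from the base axis. Payload 4.2 kg.
Tool frame: the origin (TCP) lies midway between the tips of the shut fingers; the grasp point (between the pads) lies 19 mm behind it; z points along the fingers, y is the line along which they close (so a half turn about z gives the same grasp; the last joint's range is limited). The gripper opens to 85 mm and grips with 20 to 120 N. Pads are 22 mm wide; open, the fingers measure 114 mm over their backs; the gripper's body (76 mm by 85 mm) begins 54 mm behind the grasp point. The pads swing forward as they close: fully open they stand 13 mm farther back than shut.
Start: joints at [-0.88, 0.385, 0.008, 0, -1.194, -0.259], TCP at [261.579, -567.605, 231.312] pointing down, gripper open.
Joint ranges: [-3.14, 3.14], [-1.21, 2.06], [-1.07, 1.41], [-3.16, 2.05], [-2.99, -0.16], [-3.1, 3.1]. Speed limits (rad/s): [2.79, 2.79, 3.14, 3.14, 3.14, 3.14].

### API

Orientations are given as a unit quaternion [x, y, z, w].
In Python, from bench import arm gives the robot as it stands.
- The arm moves only by the tool send_rows, never from a script. Its argument "targets" is a list of rows, each an object of numbers: "gripper": the gripper command: -1 is fully open, 1 is shut, values between are in proportion; "x", "y", "z": the shift along the tool's x, y, z in cm; "ax", "ay", "az": the turn, a rotation vector about the tool's x, y, z in degrees. A call has 1 to 5 rows; each row shifts and turns the commanded pose from where the row before left it, along the tool's axes as they then stand; what a row does not reach is not made up. A row lasts 1/12 s, in which the tool goes at most 41.7 mm and 7.16 degrees, less where a joint would pass 70% of its speed; a pose out of reach is approached as far as the arm can. A call is refused whole if a number of a shift passes 4.17 or a number of a turn 7.16, either way. A call with a gripper value outside its range is refused whole. The fingers move at their own pace and stop on an object; the grip force is fixed at half the most. Time passes only in rows, so rows that do not move let the fingers close. It gives the time, the measured TCP pose, the force, the opening and the grip force at its end, in the units of the state.
- arm.read_state(): the state, without advancing time (a new reading comes with each control period).
- arm.get_image(name): name is "scene" or "top" or "wrist"; returns (picture, depth): 420x560x3 uint8, red, green, blue; 420x560 float32, mm along the optical axis (not along the pixel's ray), 0 where there is no reading.
- arm.camera_model(name): a dict with "fx", "fy", "cx", "cy" (pixels), "cam_to_world" (4x4, takes a point from camera to world coordinates). Camera axes: x right, y down, z forward; pixel columns grow to the right and rows downward; lengths in mm; the calibration is good to about 2 mm. A picture is of the moment at which its call begins: read the wrist's pose just before it. camera_model takes no time and is no camera call; for the wrist camera it gives the pose at the moment of the call.
- arm.job_done(): hands the job in; it is judged then, once.
Trained networks look in the newest picture that a camera, given by its name, has taken for a name from the list of things; names that differ only in an ending like _2 or _b are one class to them, and where a whole thing is asked for, a point or a joint stands for the part that bears it (a point fixed in the world has none). Each returns a list of dicts, best first, with "score" (0 to 1); they miss things now and then, are a little off and sometimes report something else, mostly with a low value. They report only what shows in the picture. A call takes as long as a camera call. They do not tell look-alikes from the thing itself.
- arm.boxes_of(camera, thing): "rect" ([left, top, width, height] in pixels, round what is visible of it).
The state is a dict: "clock": time; "joints": joint angles; "joint_vel": joint speeds; "joint_efforts": joint torques, N m; "position": TCP position; "ee_rot": TCP orientation; "contact_force": force on the tool from outside, world axes, zero at the start; "wrist_torque": the same for the moment, N m; "gripper_width": finger opening in mm; "grasp_force": force on a finger pad.
Only numpy, scipy, OpenCV 4.12 (cv2) and the standard library are available. Lean on these libraries where they do the work, as an engineer would, in place of code of your own. Each camera call takes 0.05 s, during which the arm holds its last target. There are 200 camera calls.

### The job

Put the loose filler cap with the upright grip bar on the neck of the grey oil reservoir: feel for the two slots in the neck with light pressure until the cap's lugs drop in, press the cap down against the spring, and turn it clockwise (seen from above) to its stop, so that it springs up into its locking recesses and stays locked when let go. Do not force it, and leave the loose head bolt beyond it, the flat oil cap and the ratchet alone.

Things in the scene. Friction and masses are not known exactly. Their poses are not given: they have to be found in the camera images.
- cap: Loose bayonet filler cap, 64 mm high; origin on its axis under its nose, z up. Stands upright on the bench at the start. Above the origin: steel nose, 40 mm diameter, 0 to 22 mm (lowest 6 mm tapering to 33 mm); two lugs at 7 to 13 mm; black disc, 78 mm diameter, 22 to 30 mm; black grip bar on top, 30 to 64 mm, 46 mm long along x, 16 mm thick along y. Half a turn about z makes no difference.
- cap_grip (a point): Point to grasp: on the cap's axis in its grip bar, 50 mm above the cap's origin, 14 mm below the top of the bar and 20 mm above the top of the disc. Axes as the cap's. The cap weighs 160 to 260 g.
- cap_lugs (a point): On the cap's axis at mid-height of its two lugs, 10 mm above its origin. The lugs stick out of the nose on the cap's +x and -x sides, in line with the grip bar, to 30 mm from the axis; each is 8 mm wide and 6 mm thick.
- mouth (a point): Centre of the top rim of the reservoir's round aluminium neck, 110 mm above the bench, z up; x along the tank's long side. The neck is 74 mm wide outside, with a 44 mm hole and two opposite slots through its lip, 12 mm wide, reaching 32 mm from the axis. Slot direction is not measured: the line through the slots lies anywhere from 7 to 39 degrees counter-clockwise (from above) of x.
- lip (a point): Centre of the underside of the neck's 7 mm thick lip, 7 mm below the rim. Cap origin below the rim: 7 mm with the lugs resting on the rim; 11.5 mm with lugs in the slots (aligned within about 3 degrees), resting on the spring plate; at least 20.5 mm for the lugs to turn under the lip; 22 mm with the disc down on the rim.
- recess (a point): On the neck's axis at the height of the ceiling of the locking recesses, 4 mm below the rim. From the slots the pressed-down cap turns clockwise only, about an eighth of a turn (43 to 47 degrees), to a solid stop; in its last 5 degrees the lugs are under 3 mm deep recesses. Let go there, it springs up into them: origin 17 mm below the rim, locked. Turned less it stays 20 mm below, or springs out.
- seal (a joint): Spring plate inside the neck, how far it is pressed down, in m: 0 free (11.5 mm below the rim), 0.0055 with the cap locked, 0.0085 with the lugs sliding under the lip, 0.0105 with the cap's disc down on the rim. Spring: 8 N to start, 15 N with the disc on the rim.
- tank: Oil reservoir with its neck, fixed to the bench: grey steel tank 150 x 120 mm, its top 70 mm high, the neck in the middle of its top; origin in the middle of its underside, x along its long side, z up. The neck is clamped in the tank and does not turn by hand. The sum of all contact forces between cap and reservoir must stay below 70 N: spring and lip make about 30 N of that in turning, and 0.4 N m at the stop is ample.
- oil_cap: Bystander: flat round plastic oil cap without a grip bar, 72 mm in diameter, 25 mm high, lying on the bench; origin at the centre of its underside.
- ratchet: Bystander: steel ratchet with a socket, 169 x 77 x 33 mm, lying on the bench; origin at the centre of its underside.
- head_bolt_2: Bystander: rusty cylinder head bolt with a washer, 110 x 25 x 20 mm, lying on the bench; origin at the centre of its underside, x along its length.
Mind the look-alikes: they are no part of the job. What is shaped like the cap but purple is not meant.

How it is judged (in metres and radians):
On the way:
1. the cap's lugs are through the slots and the cap is pressed down against the spring (value of joint seal above 0.008 m and horizontal distance between cap and mouth below 0.004 m and z of cap in the frame of mouth below -0.019 m), for 0.1 s.
At the end, for the whole second after the job is handed in: The cap is locked and let go: it rests upright (within 6 degrees) and centred (within 4 mm) in the neck, its origin 15 to 18.3 mm below the rim, holding the spring plate 3.5 to 7.2 mm down (z of cap in the frame of mouth between -0.0183 and -0.015 m and value of joint seal between 0.0035 and 0.0072 m and horizontal distance between cap and mouth below 0.004 m and angle between cap's own z axis and vertical below 0.1 rad and linear speed of cap below 0.01 m/s); the robot touches nothing.
It fails at once if the cap is forced: more than 70 N between cap and reservoir (contact force between cap and tank above 70 N).
It fails at once if the loose head bolt is moved by more than 20 mm (distance of head_bolt_2 from where it was at the start of the episode above 0.02 m).
It fails at once if the oil cap is moved by more than 20 mm (distance of oil_cap from where it was at the start of the episode above 0.02 m).
It fails at once if the ratchet is moved by more than 20 mm (distance of ratchet from where it was at the start of the episode above 0.02 m).
It also fails if it takes over 72 s, if anything falls off the work surface, if the arm or the gripper's body presses on something with over 40 N, if the wrist force passes 120 N, or if a joint passes its speed limit or range.

## Working session

There is one attempt and no reset: what is moved stays moved. The work goes in short steps, Python scripts to look and compute and a tool call to move; the robot and the scene stay as the last step left them, time stands still between calls to the robot, and variables do not carry over. Pictures are saved under pics/ and viewed, at most 10 in all, crops included, and the job is handed in when it is done.

Besides the shell and the picture viewer there is one more tool, called after ">>>" as name([rows], argument=value, ...), one row to a line, values as JSON. send_rows: Moves the arm, as the interface text tells. Its arguments: {"type":"object","properties":{"targets":{"type":"array"}},"required":["targets"]}

```bash
mkdir -p pics; ls; python3 - <<'E'
from bench import arm
import cv2,numpy as np
s=arm.read_state();print(s)
ims=[]
for c in ("scene","top"):
    im,d=arm.get_image(c);np.savez(f'{c}.npz',im=im,d=d,**{k:v for k,v in arm.camera_model(c).items()})
    cv2.imwrite(f'pics/{c}0.png',im[:,:,::-1])
    print(c,arm.camera_model(c))
    for t in("cap","tank","oil_cap","ratchet","head_bolt_2"):print(t,[(b['rect'],round(b['score'],2)) for b in arm.boxes_of(c,t)])
E
```

```text
pics
{'clock': 0.0, 'joints': array([-8.80380936e-01,  3.85567503e-01,  6.61596344e-03, -5.01424819e-04,
       -1.19398735e+00, -2.58617562e-01]), 'joint_vel': array([-0.00118239,  0.00190268,  0.00172091, -0.00045789, -0.0003366 ,
        0.00042233]), 'joint_efforts': array([-7.24026504e-04, -3.92289662e+01,  1.88403422e+01,  4.18628767e+00,
       -4.65114426e-03, -1.64909528e-05]), 'position': array([ 261.34800366, -567.09022966,  230.21075049]), 'ee_rot': array([-2.14135078e-01,  9.76803443e-01,  1.05938891e-03, -2.82198383e-04]), 'contact_force': array([-0.21524986, -0.17282226,  0.19059365]), 'wrist_torque': array([ 0.03822002, -0.01238527,  0.01846039]), 'grasp_force': 0.0, 'gripper_width': 85.06538254396392}
scene {'fx': 391.56207347742804, 'fy': 391.56207347742804, 'cx': 276.5182881545939, 'cy': 210.15205320545616, 'cam_to_world': array([[-7.47575891e-01, -4.49413167e-01,  4.89037925e-01,
        -1.28595963e+01],
       [-6.64175897e-01,  5.06748605e-01, -5.49614618e-01,
         3.25412851e+02],
       [-8.15240451e-04, -7.35685841e-01, -6.77322434e-01,
         6.898169
[... 410 characters left out ...]
94612, 'fy': 515.7682884894612, 'cx': 278.4908919476046, 'cy': 211.79609172266714, 'cam_to_world': array([[ 2.07229222e-04, -9.95514912e-01,  9.46045274e-02,
         3.22473258e+02],
       [-9.99355656e-01,  3.18937209e-03,  3.57505425e-02,
        -1.56371755e+02],
       [-3.58919272e-02, -9.45509780e-02, -9.94872797e-01,
         1.02957818e+03],
       [ 0.00000000e+00,  0.00000000e+00,  0.00000000e+00,
         1.00000000e+00]])}
cap [([169.4, 206.9, 38.9, 40.5], 0.89), ([240.9, 230.9, 37.9, 40.0], 0.75), ([380.7, 175.5, 38.9, 41.7], 0.64)]
tank [([217.7, 118.9, 74.0, 89.6], 0.81)]
oil_cap [([302.4, 237.6, 36.3, 32.6], 0.97)]
ratchet []
head_bolt_2 [([335.7, 129.3, 41.3, 40.5], 0.55)]
```

View pics/top0.png

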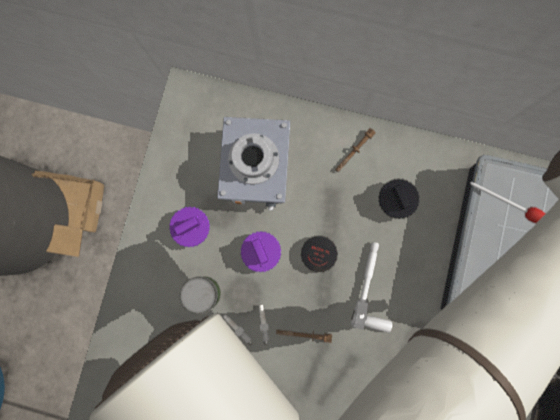

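View pics/scene0.png

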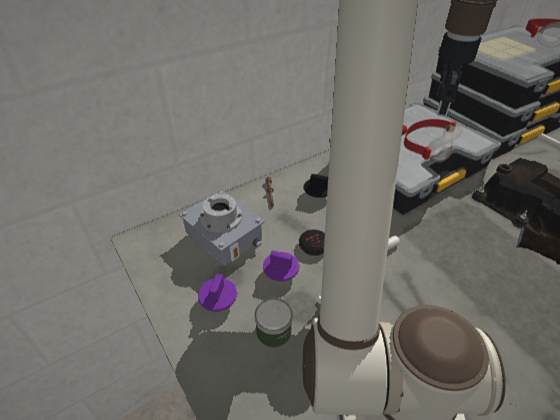

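The candidates in the top view are purple (189,227), purple (261,251) and black with a bar (400,198). Black fits, since purple is excluded. The flat red-lettered one at (319,254) is the oil cap. The neck is at (254,155). I'll confirm this in one crop and measure.

```bash
cat > h.py <<'E'
import numpy as np,cv2
def cloud(z):
    d=z['d'];v,u=np.mgrid[:420,:560]
    P=np.stack([(u-z['cx'])/z['fx']*d,(v-z['cy'])/z['fy']*d,d,np.ones_like(d)],-1)@z['cam_to_world'].T
    return P[...,:3]
E
python3 - <<'E'
from h import *
z=np.load('top.npz');P=cloud(z);im=z['im']
a=im[168:232,365:429];b=im[105:215,205:305]
a=cv2.resize(a,(400,400),interpolation=3);b=cv2.resize(b,(400,440),interpolation=3)
b=b[:400]
cv2.imwrite('pics/crop1.png',np.hstack([a,b])[:,:,::-1])
def rep(n,r,zl,zh):
    x,y,w,h=r;m=np.zeros((420,560),bool);m[y:y+h,x:x+w]=1
    m&=(P[...,2]>zl)&(P[...,2]<zh)
    q=P[m]; rc=cv2.minAreaRect(q[:,:2].astype(np.float32));c,ev=np.linalg.eigh(np.cov(q[:,:2].T))
    print(n,len(q),'mean',q.mean(0).round(1),'rect',np.round(rc[0],1),np.round(rc[1],1),round(rc[2],1),'pca',np.degrees(np.arctan2(ev[1,1],ev[0,1])).round(1), 'zmed',np.median(q[:,2]).round(1))
c=(370,168,65,65)
rep('bench',(350,220,30,30),-20,20)
rep('bar',c,52,75);rep('disc',c,20,40);rep('capall',c,20,75)
t=(205,105,105,115)
rep('tanktop',t,60,78);rep('neck',t,103,120)
rep('tank+neck',t,60,120)
for n,r in(('oil',(295,230,50,45)),('bolt',(328,122,52,55)),('rat',(345,238,50,100))):rep(n,r,6,40)
E
```

```text
bench 894 mean [ 374.5 -290.2    0.8] rect [ 374.6 -290.5] [58.2 58.2] 89.5 pca 151.7 zmed -0.1
bar 231 mean [ 443.3 -352.7   62.6] rect [ 443.8 -353.6] [45.4 16.7] 24.1 pca -156.8 zmed 63.2
disc 1026 mean [ 442.5 -352.    30.1] rect [ 443.8 -353.7] [78.2 78.1] 66.5 pca 113.1 zmed 30.0
capall 1294 mean [ 442.7 -351.9   36.4] rect [ 443.8 -353.7] [78.2 78.1] 66.5 pca -146.1 zmed 30.6
tanktop 4103 mean [512.2 -75.7  70.5] rect [514.9 -74.4] [128.3 160. ] 86.3 pca 175.6 zmed 70.1
neck 807 mean [514.6 -74.7 109.5] rect [514.6 -75. ] [73.3 72.8] 0.6 pca 90.8 zmed 109.6
tank+neck 5515 mean [512.4 -75.6  78.7] rect [514.9 -74.4] [128.3 160. ] 86.3 pca 175.8 zmed 71.1
oil 1054 mean [ 337.  -198.5   23.4] rect [ 337.6 -202.1] [79.9 70.7] 87.6 pca -162.9 zmed 23.6
bolt 283 mean [ 548.1 -275.9   12.1] rect [ 543.1 -271.6] [ 19.4 108.1] 50.3 pca 137.8 zmed 11.6
rat 1088 mean [ 249.3 -293.1   21.4] rect [ 274.8 -305.3] [ 76.8 168.3] 83.6 pca 177.4 zmed 20.5
```

View pics/crop1.png

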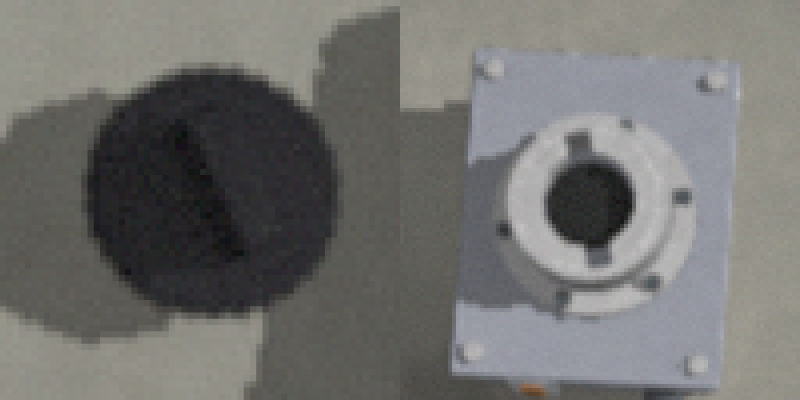

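The left half of the crop shows the black cap with its bar at about 24° in world, so it is the one meant. The right half shows the neck slots near (580,142) and (598,257), a line roughly 9° CCW of world x. The tool's x axis already lies along the bar, so I'm moving over the cap.

>>> send_rows([
  {"x":-3.18,"y":1.48,"gripper":-1},
  {"x":-3.18,"y":1.48,"gripper":-1},
  {"x":-3.18,"y":1.48,"gripper":-1},
  {"x":-3.18,"y":1.48,"gripper":-1},
  {"x":-3.18,"y":1.48,"gripper":-1},
])

```text
$.targets[0]: bad value
```

>>> send_rows([
  {"x":-3.18,"y":1.48,"gripper":-1},
  {"x":-3.18,"y":1.48,"gripper":-1},
  {"x":-3.18,"y":1.48,"gripper":-1},
  {"gripper":-1},
  {"gripper":-1},
])

```text
$.targets[0]: bad value
```

```bash
cat >> h.py <<'E'
from bench import arm
from scipy.spatial.transform import Rotation as R
def snap(n):
    s=arm.read_state();m=arm.camera_model('wrist');im,d=arm.get_image('wrist')
    np.savez(n+'.npz',im=im,d=d,**m);cv2.imwrite(f'pics/{n}.png',im[:,:,::-1]);return s
def st():
    s=arm.read_state();M=R.from_quat(s['ee_rot']).as_matrix()
    print('t',round(s['clock'],2),'p',s['position'].round(1),'xang',np.degrees(np.arctan2(M[1,0],M[0,0])).round(2),'zax',M[:,2].round(4),'F',s['contact_force'].round(1),'T',s['wrist_torque'].round(2),'w',round(s['gripper_width'],1),'g',round(s['grasp_force'],1),'j6',round(s['joints'][5],2))
    return s,M
E
python3 - <<'E'
from h import *
st();snap('w1')
z=np.load('w1.npz');P=cloud(z);M=z['cam_to_world'];print(M.round(2))
def rep(n,m):
    q=P[m]; rc=cv2.minAreaRect(q[:,:2].astype(np.float32));c,ev=np.linalg.eigh(np.cov(q[:,:2].T))
    print(n,len(q),'rect',np.round(rc[0],1),np.round(rc[1],1),round(rc[2],1),'pca',np.degrees(np.arctan2(ev[1,1],ev[0,1])).round(1), 'zmed',np.median(q[:,2]).round(1))
near=np.hypot(P[...,0]-443.5,P[...,1]+353.5)<50
for l,h in((58,70),(25,34),(25,70)):rep((l,h),near&(z['d']>0)&(P[...,2]>l)&(P[...,2]<h))
E
```

```text
t 0.6 p [ 261.6 -567.6  231.3] xang -155.26 zax [ 0.  0. -1.] F [-0.1  0.2 -0.2] T [-0.04 -0.01 -0.02] w 85.5 g 0.0 j6 -0.26
[[-4.2000e-01  8.7000e-01  2.7000e-01  1.9421e+02]
 [ 9.1000e-01  4.0000e-01  1.2000e-01 -5.9774e+02]
 [ 0.0000e+00  2.9000e-01 -9.6000e-01  3.7323e+02]
 [ 0.0000e+00  0.0000e+00  0.0000e+00  1.0000e+00]]
(58, 70) 0 rect [0. 0.] [0. 0.] 0.0 pca nan zmed nan
(25, 34) 942 rect [ 432.9 -369.5] [41.3 65.6] 73.6 pca 153.2 zmed 29.3
(25, 70) 1151 rect [ 432.9 -369.5] [41.3 65.6] 73.6 pca 153.7 zmed 29.6
  avg = a.mean(axis, **keepdims_kw)
  ret = um.true_divide(
<stdin>:5: RuntimeWarning: Degrees of freedom <= 0 for slice
  c *= np.true_divide(1, fact)
  c *= np.true_divide(1, fact)
  return _methods._mean(a, axis=axis, dtype=dtype,
  ret = ret.dtype.type(ret / rcount)
```

View pics/w1.png

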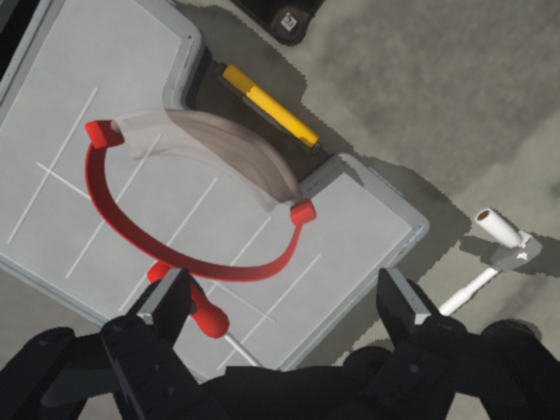

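The rows were refused because every key is required, so the arm hasn't moved and this picture only shows the toolbox under the start pose. I'm resending full rows.

>>> send_rows([
  {"x":-3.18,"y":1.48,"z":0,"ax":0,"ay":0,"az":0,"gripper":-1},
  {"x":-3.18,"y":1.48,"z":0,"ax":0,"ay":0,"az":0,"gripper":-1},
  {"x":-3.18,"y":1.48,"z":0,"ax":0,"ay":0,"az":0,"gripper":-1},
  {"x":-3.18,"y":1.48,"z":0,"ax":0,"ay":0,"az":0,"gripper":-1},
  {"x":-3.18,"y":1.48,"z":0,"ax":0,"ay":0,"az":0,"gripper":-1},
])

```text
clock: 1.07
position: [375.8, -432.6, 231.5]
ee_rot: [-0.214, 0.977, -0.0, 0.0]
contact_force: [0.8, -0.7, 0.7]
gripper_width: 85.3
grasp_force: 0.0
```

>>> send_rows([
  {"x":-3.18,"y":1.48,"z":0,"ax":0,"ay":0,"az":0,"gripper":-1},
  {"x":-3.18,"y":1.48,"z":0,"ax":0,"ay":0,"az":0,"gripper":-1},
  {"x":-3.18,"y":1.48,"z":0,"ax":0,"ay":0,"az":0,"gripper":-1},
  {"x":0,"y":0,"z":0,"ax":0,"ay":0,"az":0,"gripper":-1},
  {"x":0,"y":0,"z":0,"ax":0,"ay":0,"az":0,"gripper":-1},
])

```text
clock: 1.48
position: [444.3, -352.2, 231.4]
ee_rot: [-0.216, 0.976, -0.0, 0.0]
contact_force: [-1.0, -0.3, 0.0]
gripper_width: 85.4
grasp_force: 0.0
```

```bash
cat >> h.py <<'E'
def rep(n,P,m):
    q=P[m]
    if len(q)<5: print(n,len(q));return
    rc=cv2.minAreaRect(q[:,:2].astype(np.float32));c,ev=np.linalg.eigh(np.cov(q[:,:2].T))
    print(n,len(q),'rect',np.round(rc[0],1),np.round(rc[1],1),round(rc[2],1),'pca',np.degrees(np.arctan2(ev[1,1],ev[0,1])).round(1), 'zmed',np.median(q[:,2]).round(1))
E
python3 - <<'E'
from h import *
st();snap('w2')
z=np.load('w2.npz');P=cloud(z)
near=np.hypot(P[...,0]-443.5,P[...,1]+353.5)<50
for l,h in((60,70),(25,34),(25,70)):rep((l,h),P,near&(z['d']>0)&(P[...,2]>l)&(P[...,2]<h))
E
```

```text
t 1.48 p [ 444.3 -352.2  231.4] xang -155.06 zax [ 2.e-04 -1.e-04 -1.e+00] F [-1.  -0.3  0. ] T [ 0.    0.01 -0.  ] w 85.4 g 0.0 j6 -0.75
(60, 70) 688 rect [ 444.4 -352.9] [45.4 15.9] 24.4 pca -156.1 zmed 63.0
(25, 34) 3117 rect [ 445.1 -353. ] [78.4 78.8] 34.1 pca 113.6 zmed 29.3
(25, 70) 3868 rect [ 445.1 -353. ] [78.4 78.8] 34.1 pca 112.7 zmed 29.6
```

>>> send_rows([
  {"x":0,"y":-0.08,"z":4,"ax":0,"ay":0,"az":0.5,"gripper":-1},
  {"x":0,"y":0,"z":4,"ax":0,"ay":0,"az":0,"gripper":-1},
  {"x":0,"y":0,"z":4,"ax":0,"ay":0,"az":0,"gripper":-1},
  {"x":0,"y":0,"z":3.6,"ax":0,"ay":0,"az":0,"gripper":-1},
  {"x":0,"y":0,"z":2,"ax":0,"ay":0,"az":0,"gripper":-1},
])

```text
clock: 1.95
position: [440.0, -354.2, 51.2]
ee_rot: [-0.208, 0.978, 0.002, -0.002]
contact_force: [0.5, -1.1, -0.5]
gripper_width: 85.4
grasp_force: 0.0
```

>>> send_rows([
  {"x":0,"y":0,"z":1,"ax":0,"ay":0,"az":0,"gripper":-1},
  {"x":0,"y":0,"z":1,"ax":0,"ay":0,"az":0,"gripper":-1},
  {"x":0,"y":0,"z":0,"ax":0,"ay":0,"az":0,"gripper":-1},
  {"x":0,"y":0,"z":0,"ax":0,"ay":0,"az":0,"gripper":0},
  {"x":0,"y":0,"z":0,"ax":0,"ay":0,"az":0,"gripper":1},
])

```text
clock: 2.37
position: [444.4, -355.1, 36.9]
ee_rot: [-0.21, 0.978, -0.001, 0.001]
contact_force: [-0.1, 0.2, -0.1]
gripper_width: 63.9
grasp_force: 0.0
```

>>> send_rows([
  {"x":0,"y":0,"z":0,"ax":0,"ay":0,"az":0,"gripper":1},
  {"x":0,"y":0,"z":0,"ax":0,"ay":0,"az":0,"gripper":1},
  {"x":0,"y":0,"z":0,"ax":0,"ay":0,"az":0,"gripper":1},
  {"x":0,"y":0,"z":0,"ax":0,"ay":0,"az":0,"gripper":1},
  {"x":0,"y":0,"z":0,"ax":0,"ay":0,"az":0,"gripper":1},
])

```text
clock: 2.78
position: [444.0, -354.6, 36.2]
ee_rot: [-0.21, 0.978, -0.001, 0.001]
contact_force: [-0.2, 0.8, 3.8]
gripper_width: 15.1
grasp_force: 59.3
```

```bash
python3 - <<'E'
from h import *
st()
E
```

```text
t 2.78 p [ 444.  -354.6   36.2] xang -155.73 zax [ 1.3e-03 -9.0e-04 -1.0e+00] F [-0.2  0.8  3.8] T [ 0.16  0.05 -0.03] w 15.1 g 59.3 j6 -0.76
```

>>> send_rows([
  {"x":0,"y":0,"z":-2.5,"ax":0,"ay":0,"az":0,"gripper":1},
  {"x":0,"y":0,"z":-3.5,"ax":0,"ay":0,"az":3,"gripper":1},
  {"x":0,"y":0,"z":-4,"ax":0,"ay":0,"az":4,"gripper":1},
  {"x":0,"y":0,"z":-4,"ax":0,"ay":0,"az":4,"gripper":1},
  {"x":0,"y":0,"z":-3,"ax":0,"ay":0,"az":4,"gripper":1},
])

```text
clock: 3.2
position: [443.6, -354.4, 208.3]
ee_rot: [-0.079, 0.997, -0.001, 0.001]
contact_force: [0.7, -0.7, -2.1]
gripper_width: 15.1
grasp_force: 59.1
```

>>> send_rows([
  {"x":-1.5,"y":2.0,"z":0,"ax":0,"ay":0,"az":0,"gripper":1},
  {"x":-2.4,"y":3.3,"z":0,"ax":0,"ay":0,"az":0,"gripper":1},
  {"x":-2.4,"y":3.3,"z":0,"ax":0,"ay":0,"az":0,"gripper":1},
  {"x":-2.4,"y":3.3,"z":0,"ax":0,"ay":0,"az":0,"gripper":1},
  {"x":-2.4,"y":3.3,"z":0,"ax":0,"ay":0,"az":0,"gripper":1},
])

```text
clock: 3.62
position: [528.2, -184.6, 204.6]
ee_rot: [-0.08, 0.997, 0.0, -0.001]
contact_force: [0.3, -0.2, -3.0]
gripper_width: 14.8
grasp_force: 59.1
```

>>> send_rows([
  {"x":-2.4,"y":3.3,"z":0,"ax":0,"ay":0,"az":0,"gripper":1},
  {"x":-2.4,"y":3.3,"z":0,"ax":0,"ay":0,"az":0,"gripper":1},
  {"x":-2.4,"y":3.3,"z":0,"ax":0,"ay":0,"az":0,"gripper":1},
  {"x":-0.8,"y":1.3,"z":0,"ax":0,"ay":0,"az":0,"gripper":1},
  {"x":0,"y":0,"z":0,"ax":0,"ay":0,"az":0,"gripper":1},
])

```text
clock: 4.03
position: [590.4, -59.6, 204.0]
ee_rot: [-0.083, 0.997, 0.0, -0.001]
contact_force: [-0.4, -1.9, -1.7]
gripper_width: 14.8
grasp_force: 59.1
```

>>> send_rows([
  {"x":0,"y":0,"z":0,"ax":0,"ay":0,"az":0,"gripper":1},
  {"x":0,"y":0,"z":0,"ax":0,"ay":0,"az":0,"gripper":1},
])

```text
clock: 4.2
position: [588.6, -63.7, 204.6]
ee_rot: [-0.08, 0.997, 0.0, -0.001]
contact_force: [-0.5, 0.1, -2.5]
gripper_width: 14.8
grasp_force: 59.1
```

```bash
python3 - <<'E'
from h import *
st();snap('w3')
z=np.load('w3.npz');P=cloud(z)
r=np.hypot(P[...,0]-514.6,P[...,1]+75)
rep('neck',P,(r<45)&(P[...,2]>105)&(P[...,2]<115))
h=P[...,2]
m=(r<34)&(r>25)&(h<104)&(z['d']>0);q=P[m][:,:2]
print(len(q));a=np.degrees(np.arctan2(q[:,1]+75,q[:,0]-514.6));print(np.histogram(a,36,(-180,180))[0])
E
```

```text
t 4.2 p [588.6 -63.7 204.6] xang -170.8 zax [-2.e-03 -1.e-04 -1.e+00] F [-0.5  0.1 -2.5] T [0.   0.03 0.02] w 14.8 g 59.1 j6 -1.58
neck 5341 rect [516.3 -73.9] [73.6 73.3] 11.3 pca 101.0 zmed 109.3
490
[78 80 12  0  0  0  0  0  0  0  0  0  0  0  3  9  9 16 96 81 41  7  7  6
  5  5  1  0  0  0  0  0  0  0  0 34]
```

View pics/w3.png

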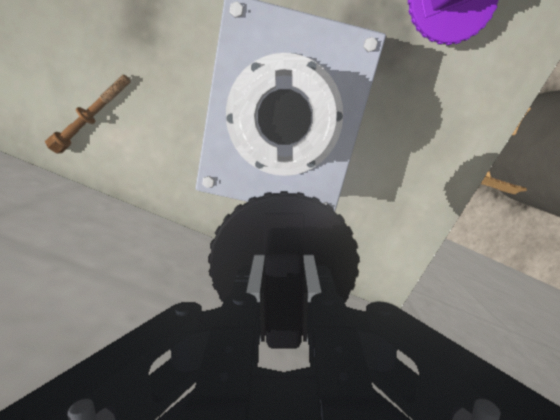

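The wrist view shows the neck at (284,115), its slots near (284,77) and (284,153), already in line with the bar. The held disc at (284,257) is in the same picture, so I can measure one relative to the other.

```bash
python3 - <<'E'
from h import *
from scipy.optimize import least_squares
z=np.load('w3.npz');P=cloud(z);d=z['d'];im=z['im']
def circ(q,r0):
    c=q.mean(0);f=least_squares(lambda p:np.hypot(*(q-p[:2]).T)-p[2],[*c,r0],loss='soft_l1');return f.x.round(2),np.abs(f.fun).mean().round(2)
H=P[...,2];ok=d>0
def edge(m):
    m=m.astype(np.uint8);cs,_=cv2.findContours(m,cv2.RETR_CCOMP,cv2.CHAIN_APPROX_NONE);return sorted(cs,key=len)[::-1]
r=np.hypot(P[...,0]-516.3,P[...,1]+73.9)
cs=edge((r<45)&(H>105)&(H<115)&ok)
def pts(c,zz,inset=0):
    # intersect pixel rays with plane z
    u=c[:,0,0].astype(float);v=c[:,0,1].astype(float);M=z['cam_to_world']
    ray=np.stack([(u-z['cx'])/z['fx'],(v-z['cy'])/z['fy'],np.ones_like(u)],-1)@M[:3,:3].T
    t=(zz-M[2,3])/ray[:,2];return (M[:3,3]+ray*t[:,None])[:,:2]
o=pts(cs[0],109.5);print('outer',circ(o,37))
i=pts(cs[1],109.5);c0=circ(o,37)[0][:2]
rr=np.hypot(*(i-c0).T);a=np.degrees(np.arctan2(*(i-c0).T[::-1]))
print('hole',circ(i[rr<24],22));s=i[rr>28];v=s-c0;w=(v[:,0]+1j*v[:,1])**2
print('slot ang',np.degrees(np.angle(w.mean()))/2,len(s))
print('slot +',a[(rr>28)&(abs(a)<90)].mean(),'slot -',(np.mod(a[(rr>28)&(abs(a)>90)],360)).mean()-180)
hp=H[(np.hypot(P[...,0]-588,P[...,1]+64)<45)&ok];print(np.histogram(hp,np.arange(150,260,5)))
m=(np.hypot(P[...,0]-588,P[...,1]+64)<48)&(H>190)&(H<205)&ok
c=edge(m)[0];zd=np.median(H[m]);q=pts(c,zd);print('discz',zd)
# use the forward rim only
M=z['cam_to_world'];vv=c[:,0,1];uu=c[:,0,0]
for lim in(255,270,290):
    qq=q[vv<lim];print(lim,len(qq),circ(qq,39)); 
    f=least_squares(lambda p:np.hypot(*(qq-p).T)-39.,qq.mean(0),loss='soft_l1');print(f.x.round(2))
s,MM=st();t=[f.x[0],f.x[1]];
E
```

```text
outer (array([516.44, -73.71,  36.61]), np.float64(0.16))
hole (array([516.47, -73.7 ,  21.79]), np.float64(0.27))
slot ang 10.481113619629088 52
slot + 10.177210251418934 slot - 10.761066908361329
(array([   0,    0,    0,    0,    0,    0,    0,    0,  193, 8367,  212,
        173,  352,  420,  464,  690, 3716,  331,  762,  930, 1645]), array([150, 155, 160, 165, 170, 175, 180, 185, 190, 195, 200, 205, 210,
       215, 220, 225, 230, 235, 240, 245, 250, 255]))
discz 197.7901690657922
255 304 (array([565.94, -66.35,  20.43]), np.float64(7.7))
[589.76 -62.43]
270 380 (array([574.02, -64.99,  25.73]), np.float64(8.02))
[589.9 -62.4]
290 464 (array([585.14, -63.17,  35.33]), np.float64(7.62))
[589.66 -62.44]
t 4.25 p [588.6 -64.2 204.9] xang -170.84 zax [-1.5e-03 -1.0e-04 -1.0e+00] F [ 0.5 -0.9 -1.7] T [-0.01  0.02 -0.01] w 15.3 g 59.1 j6 -1.58
```

>>> send_rows([
  {"x":1.5,"y":0.05,"z":0,"ax":0,"ay":0,"az":0,"gripper":1},
  {"x":2.5,"y":0,"z":0,"ax":0,"ay":0,"az":0,"gripper":1},
  {"x":2.4,"y":0,"z":0,"ax":0,"ay":0,"az":0,"gripper":1},
  {"x":1.02,"y":0,"z":0,"ax":0,"ay":0,"az":0,"gripper":1},
  {"x":0,"y":0,"z":0,"ax":0,"ay":0,"az":-1.3,"gripper":1},
])

```text
clock: 4.67
position: [513.5, -76.1, 205.8]
ee_rot: [-0.091, 0.996, 0.0, -0.0]
contact_force: [0.4, -0.6, -3.0]
gripper_width: 15.1
grasp_force: 59.1
```

>>> send_rows([
  {"x":0,"y":0,"z":1.5,"ax":0,"ay":0,"az":0,"gripper":1},
  {"x":0,"y":0,"z":1.5,"ax":0,"ay":0,"az":0,"gripper":1},
  {"x":0,"y":0,"z":1.4,"ax":0,"ay":0,"az":0,"gripper":1},
  {"x":0,"y":0,"z":1,"ax":0,"ay":0,"az":0,"gripper":1},
  {"x":0,"y":0,"z":0,"ax":0,"ay":0,"az":0,"gripper":1},
])

```text
clock: 5.08
position: [515.3, -75.0, 149.2]
ee_rot: [-0.091, 0.996, 0.0, -0.002]
contact_force: [-0.7, -0.8, -1.9]
gripper_width: 15.0
grasp_force: 59.1
```

```bash
python3 - <<'E'
from h import *
from scipy.optimize import least_squares
st()
z=np.load('w3.npz');P=cloud(z);d=z['d'];H=P[...,2];M=z['cam_to_world']
m=((np.hypot(P[...,0]-589,P[...,1]+63)<48)&(H>190)&(H<205)&(d>0)).astype(np.uint8)
cs,_=cv2.findContours(m,0,cv2.CHAIN_APPROX_NONE);c=max(cs,key=len)
h=cv2.convexHull(c)[:,0].astype(float)
ray=np.stack([(h[:,0]-z['cx'])/z['fx'],(h[:,1]-z['cy'])/z['fy'],np.ones(len(h))],-1)@M[:3,:3].T
q=(M[:3,3]+ray*((197.8-M[2,3])/ray[:,2])[:,None])[:,:2]
q=q[h[:,1]<300]
f=least_squares(lambda p:np.hypot(*(q-p[:2]).T)-p[2],[589,-63,39],loss='soft_l1');print(f.x,np.abs(f.fun).mean(),len(q))
E
```

```text
t 5.08 p [515.3 -75.  149.2] xang -169.51 zax [-4.2e-03 -3.0e-04 -1.0e+00] F [-0.7 -0.8 -1.9] T [-0.03  0.01  0.01] w 15.0 g 59.1 j6 -1.55
[588.31004214 -62.6736038   39.13412087] 0.15370745841480124 33
```

>>> send_rows([
  {"x":-0.04,"y":0,"z":0.3,"ax":0,"ay":0,"az":0,"gripper":1},
  {"x":0,"y":0,"z":0.2,"ax":0,"ay":0,"az":0,"gripper":1},
  {"x":0,"y":0,"z":0.1,"ax":0,"ay":0,"az":0,"gripper":1},
  {"x":0,"y":0,"z":0,"ax":0,"ay":0,"az":0,"gripper":1},
])

```text
clock: 5.42
position: [517.0, -74.4, 145.7]
ee_rot: [-0.092, 0.996, 0.0, 0.0]
contact_force: [-0.2, -0.5, -2.7]
gripper_width: 14.8
grasp_force: 59.1
```

```bash
python3 - <<'E'
from h import *
st()
E
```

```text
t 5.42 p [517.  -74.4 145.7] xang -169.45 zax [ 9.e-04  1.e-04 -1.e+00] F [-0.2 -0.5 -2.7] T [ 0.01 -0.   -0.01] w 14.8 g 59.1 j6 -1.55
```

>>> send_rows([
  {"x":0,"y":0,"z":0.1,"ax":0,"ay":0,"az":0,"gripper":1},
  {"x":0,"y":0,"z":0.1,"ax":0,"ay":0,"az":0,"gripper":1},
  {"x":0,"y":0,"z":0,"ax":0,"ay":0,"az":0,"gripper":1},
])

```text
clock: 5.67
position: [516.6, -74.4, 143.4]
ee_rot: [-0.092, 0.996, 0.0, 0.0]
contact_force: [-0.6, 0.1, -2.3]
gripper_width: 15.4
grasp_force: 59.1
```

>>> send_rows([
  {"x":0,"y":0,"z":0.1,"ax":0,"ay":0,"az":0,"gripper":1},
  {"x":0,"y":0,"z":0.1,"ax":0,"ay":0,"az":0,"gripper":1},
  {"x":0,"y":0,"z":0,"ax":0,"ay":0,"az":0,"gripper":1},
])

```text
clock: 5.92
position: [516.5, -74.4, 141.1]
ee_rot: [-0.092, 0.996, 0.0, -0.0]
contact_force: [0.1, -0.3, -2.2]
gripper_width: 15.0
grasp_force: 59.1
```

```bash
python3 - <<'E'
from h import *
st()
E
```

```text
t 5.92 p [516.5 -74.4 141.1] xang -169.46 zax [-4.e-04  0.e+00 -1.e+00] F [ 0.1 -0.3 -2.2] T [-0.03  0.02  0.01] w 15.0 g 59.1 j6 -1.55
```

Inside without contact: the cap's nose is about 5 mm below the rim. Continuing in 1 mm steps.

>>> send_rows([
  {"x":0,"y":0,"z":0.1,"ax":0,"ay":0,"az":0,"gripper":1},
  {"x":0,"y":0,"z":0.1,"ax":0,"ay":0,"az":0,"gripper":1},
  {"x":0,"y":0,"z":0,"ax":0,"ay":0,"az":0,"gripper":1},
])

```text
clock: 6.17
position: [516.4, -74.4, 139.1]
ee_rot: [-0.092, 0.996, 0.0, -0.0]
contact_force: [1.1, -0.3, -3.2]
gripper_width: 15.4
grasp_force: 59.2
```

>>> send_rows([
  {"x":0,"y":0,"z":0.1,"ax":0,"ay":0,"az":0,"gripper":1},
  {"x":0,"y":0,"z":0,"ax":0,"ay":0,"az":0,"gripper":1},
])

```text
clock: 6.33
position: [516.5, -74.4, 138.1]
ee_rot: [-0.092, 0.996, 0.0, -0.0]
contact_force: [-0.6, 0.2, -1.9]
gripper_width: 14.9
grasp_force: 59.2
```

```bash
python3 - <<'E'
from h import *
st()
E
```

```text
t 6.33 p [516.5 -74.4 138.1] xang -169.46 zax [-4.e-04 -0.e+00 -1.e+00] F [-0.6  0.2 -1.9] T [ 0.04  0.01 -0.05] w 14.9 g 59.2 j6 -1.55
```

>>> send_rows([
  {"x":0,"y":0,"z":0.1,"ax":0,"ay":0,"az":0,"gripper":1},
  {"x":0,"y":0,"z":0,"ax":0,"ay":0,"az":0,"gripper":1},
])

```text
clock: 6.5
position: [516.5, -74.5, 137.1]
ee_rot: [-0.092, 0.996, 0.0, -0.0]
contact_force: [0.1, 0.2, -2.2]
gripper_width: 15.3
grasp_force: 59.2
```

>>> send_rows([
  {"x":0,"y":0,"z":0.1,"ax":0,"ay":0,"az":0,"gripper":1},
  {"x":0,"y":0,"z":0,"ax":0,"ay":0,"az":0,"gripper":1},
])

```text
clock: 6.67
position: [516.5, -74.4, 136.2]
ee_rot: [-0.092, 0.996, 0.0, -0.0]
contact_force: [0.2, 1.0, -2.8]
gripper_width: 14.8
grasp_force: 59.1
```

```bash
python3 - <<'E'
from h import *
st()
E
```

```text
t 6.67 p [516.5 -74.4 136.2] xang -169.47 zax [-2.e-04  0.e+00 -1.e+00] F [ 0.2  1.  -2.8] T [ 0.   -0.01 -0.  ] w 14.8 g 59.1 j6 -1.55
```

The cap is about 10 mm below the rim with no force, so the lugs are in the slots. Next I expect spring contact.

>>> send_rows([
  {"x":0,"y":0,"z":0.1,"ax":0,"ay":0,"az":0,"gripper":1},
  {"x":0,"y":0,"z":0.1,"ax":0,"ay":0,"az":0,"gripper":1},
  {"x":0,"y":0,"z":0,"ax":0,"ay":0,"az":0,"gripper":1},
])

```text
clock: 6.92
position: [516.7, -74.5, 134.6]
ee_rot: [-0.092, 0.996, -0.0, 0.0]
contact_force: [-0.8, -0.6, 1.0]
gripper_width: 15.0
grasp_force: 59.6
```

>>> send_rows([
  {"x":0,"y":0,"z":0.1,"ax":0,"ay":0,"az":0,"gripper":1},
  {"x":0,"y":0,"z":0,"ax":0,"ay":0,"az":0,"gripper":1},
])

```text
clock: 7.08
position: [516.7, -74.5, 134.2]
ee_rot: [-0.092, 0.996, -0.0, 0.0]
contact_force: [-2.5, 0.1, 5.1]
gripper_width: 15.2
grasp_force: 60.3
```

```bash
python3 - <<'E'
from h import *
st()
E
```

```text
t 7.08 p [516.7 -74.5 134.2] xang -169.44 zax [ 4.e-04 -4.e-04 -1.e+00] F [-2.5  0.1  5.1] T [0.23 0.89 0.07] w 15.2 g 60.3 j6 -1.55
```

>>> send_rows([
  {"x":0,"y":0,"z":0.1,"ax":0,"ay":0,"az":0,"gripper":1},
  {"x":0,"y":0,"z":0,"ax":0,"ay":0,"az":0,"gripper":1},
])

```text
clock: 7.25
position: [516.7, -74.5, 133.4]
ee_rot: [-0.092, 0.996, -0.0, 0.0]
contact_force: [-2.6, 0.7, 5.8]
gripper_width: 15.0
grasp_force: 60.3
```

>>> send_rows([
  {"x":0,"y":0,"z":0.1,"ax":0,"ay":0,"az":0,"gripper":1},
  {"x":0,"y":0,"z":0,"ax":0,"ay":0,"az":0,"gripper":1},
])

```text
clock: 7.42
position: [516.7, -74.5, 132.6]
ee_rot: [-0.092, 0.996, -0.0, 0.0]
contact_force: [-3.9, 0.7, 6.4]
gripper_width: 14.9
grasp_force: 60.5
```

```bash
python3 - <<'E'
from h import *
st()
E
```

```text
t 7.42 p [516.7 -74.5 132.6] xang -169.43 zax [ 7.e-04 -4.e-04 -1.e+00] F [-3.9  0.7  6.4] T [0.33 1.05 0.01] w 14.9 g 60.5 j6 -1.55
```

The spring is engaged. A small sideways force in −x says the nose touches the +x wall, so I'm shifting back about 1.5 mm while pressing.

>>> send_rows([
  {"x":0.08,"y":0,"z":0,"ax":0,"ay":0,"az":0,"gripper":1},
  {"x":0.08,"y":0,"z":0,"ax":0,"ay":0,"az":0,"gripper":1},
  {"x":0,"y":0,"z":0.1,"ax":0,"ay":0,"az":0,"gripper":1},
  {"x":0,"y":0,"z":0.1,"ax":0,"ay":0,"az":0,"gripper":1},
])

```text
clock: 7.75
position: [516.6, -74.5, 131.3]
ee_rot: [-0.092, 0.996, -0.0, 0.002]
contact_force: [-1.4, 1.1, 8.7]
gripper_width: 15.2
grasp_force: 60.6
```

>>> send_rows([
  {"x":0,"y":0,"z":0.1,"ax":0,"ay":0,"az":0,"gripper":1},
  {"x":0,"y":0,"z":0.1,"ax":0,"ay":0,"az":0,"gripper":1},
  {"x":0,"y":0,"z":0,"ax":0,"ay":0,"az":0,"gripper":1},
])

```text
clock: 8.0
position: [516.6, -74.6, 129.4]
ee_rot: [-0.092, 0.996, -0.0, 0.002]
contact_force: [-2.3, 2.3, 9.1]
gripper_width: 15.3
grasp_force: 60.8
```

```bash
python3 - <<'E'
from h import *
st()
E
```

```text
t 8.0 p [516.6 -74.6 129.4] xang -169.41 zax [ 4.1e-03 -1.0e-04 -1.0e+00] F [-2.3  2.3  9.1] T [0.57 0.77 0.03] w 15.3 g 60.8 j6 -1.55
```

>>> send_rows([
  {"x":0.05,"y":0.05,"z":0.1,"ax":0,"ay":0,"az":0,"gripper":1},
  {"x":0,"y":0.05,"z":0.1,"ax":0,"ay":0,"az":0,"gripper":1},
  {"x":0,"y":0,"z":0,"ax":0,"ay":0,"az":0,"gripper":1},
])

```text
clock: 8.25
position: [516.6, -74.4, 128.0]
ee_rot: [-0.093, 0.996, -0.001, 0.003]
contact_force: [-1.4, -1.2, 10.5]
gripper_width: 14.8
grasp_force: 60.9
```

>>> send_rows([
  {"x":0,"y":0,"z":0.1,"ax":0,"ay":0,"az":0,"gripper":1},
  {"x":0,"y":0,"z":0.1,"ax":0,"ay":0,"az":0,"gripper":1},
  {"x":0,"y":0,"z":0,"ax":0,"ay":0,"az":0,"gripper":1},
])

```text
clock: 8.5
position: [516.6, -74.4, 126.2]
ee_rot: [-0.093, 0.996, -0.001, 0.003]
contact_force: [-2.6, -2.1, 10.4]
gripper_width: 14.9
grasp_force: 61.1
```

```bash
python3 - <<'E'
from h import *
st()
E
```

```text
t 8.5 p [516.6 -74.4 126.2] xang -169.37 zax [ 0.0055 -0.0014 -1.    ] F [-2.6 -2.1 10.4] T [-0.36  0.63 -0.03] w 14.9 g 61.1 j6 -1.56
```

>>> send_rows([
  {"x":0.03,"y":-0.04,"z":0.1,"ax":0,"ay":0,"az":0,"gripper":1},
  {"x":0,"y":0,"z":0,"ax":0,"ay":0,"az":0,"gripper":1},
])

```text
clock: 8.67
position: [516.5, -74.5, 125.3]
ee_rot: [-0.093, 0.996, -0.001, 0.003]
contact_force: [-1.6, 0.7, 12.1]
gripper_width: 15.2
grasp_force: 61.2
```

>>> send_rows([
  {"x":0,"y":0,"z":0.06,"ax":0,"ay":0,"az":0,"gripper":1},
  {"x":0,"y":0,"z":0,"ax":0,"ay":0,"az":0,"gripper":1},
])

```text
clock: 8.83
position: [516.6, -74.5, 124.8]
ee_rot: [-0.093, 0.996, -0.001, 0.003]
contact_force: [-2.1, 0.6, 12.4]
gripper_width: 15.4
grasp_force: 61.3
```

```bash
python3 - <<'E'
from h import *
st()
E
```

```text
t 8.83 p [516.6 -74.5 124.8] xang -169.37 zax [ 6.1e-03 -9.0e-04 -1.0e+00] F [-2.1  0.6 12.4] T [ 0.12  0.78 -0.06] w 15.4 g 61.3 j6 -1.56
```

>>> send_rows([
  {"x":0,"y":0,"z":0.05,"ax":0,"ay":0,"az":0,"gripper":1},
  {"x":0,"y":0,"z":0,"ax":0,"ay":0,"az":0,"gripper":1},
])

```text
clock: 9.0
position: [516.6, -74.5, 124.4]
ee_rot: [-0.093, 0.996, -0.001, 0.003]
contact_force: [-3.0, 0.4, 12.1]
gripper_width: 15.0
grasp_force: 61.3
```

```bash
python3 - <<'E'
from h import *
st()
E
```

```text
t 9.0 p [516.6 -74.5 124.4] xang -169.37 zax [ 6.2e-03 -9.0e-04 -1.0e+00] F [-3.   0.4 12.1] T [ 0.19  0.76 -0.03] w 15.0 g 61.3 j6 -1.56
```

>>> send_rows([
  {"x":0,"y":0,"z":0.02,"ax":0,"ay":0,"az":2,"gripper":1},
  {"x":0,"y":0,"z":0,"ax":0,"ay":0,"az":2,"gripper":1},
  {"x":0,"y":0,"z":0,"ax":0,"ay":0,"az":2,"gripper":1},
  {"x":0,"y":0,"z":0,"ax":0,"ay":0,"az":0,"gripper":1},
])

```text
clock: 9.33
position: [516.7, -74.5, 124.3]
ee_rot: [-0.04, 0.999, -0.001, 0.003]
contact_force: [-1.5, -0.1, 12.9]
gripper_width: 14.9
grasp_force: 61.3
```

```bash
python3 - <<'E'
from h import *
st()
E
```

```text
t 9.33 p [516.7 -74.5 124.3] xang -175.42 zax [ 0.0065 -0.0011 -1.    ] F [-1.5 -0.1 12.9] T [ 0.    0.72 -0.07] w 14.9 g 61.3 j6 -1.66
```

>>> send_rows([
  {"x":0,"y":0,"z":0,"ax":0,"ay":0,"az":2,"gripper":1},
  {"x":0,"y":0,"z":0,"ax":0,"ay":0,"az":2,"gripper":1},
  {"x":0,"y":0,"z":0,"ax":0,"ay":0,"az":2,"gripper":1},
  {"x":0,"y":0,"z":0,"ax":0,"ay":0,"az":2,"gripper":1},
  {"x":0,"y":0,"z":0,"ax":0,"ay":0,"az":0,"gripper":1},
])

```text
clock: 9.75
position: [516.7, -74.5, 124.3]
ee_rot: [0.03, 1.0, -0.0, 0.003]
contact_force: [-2.9, 0.3, 12.6]
gripper_width: 14.7
grasp_force: 61.3
```

```bash
python3 - <<'E'
from h import *
st()
E
```

```text
t 9.75 p [516.7 -74.5 124.3] xang 176.58 zax [ 0.0065 -0.001  -1.    ] F [-2.9  0.3 12.6] T [ 0.07  0.7  -0.04] w 14.7 g 61.3 j6 -1.8
```

>>> send_rows([
  {"x":0,"y":0,"z":0,"ax":0,"ay":0,"az":3,"gripper":1},
  {"x":0,"y":0,"z":0,"ax":0,"ay":0,"az":3,"gripper":1},
  {"x":0,"y":0,"z":0,"ax":0,"ay":0,"az":3,"gripper":1},
  {"x":0,"y":0,"z":0,"ax":0,"ay":0,"az":3,"gripper":1},
  {"x":0,"y":0,"z":0,"ax":0,"ay":0,"az":0,"gripper":1},
])

```text
clock: 10.17
position: [516.9, -74.4, 124.4]
ee_rot: [0.134, 0.991, -0.0, 0.004]
contact_force: [-1.5, -0.6, 12.9]
gripper_width: 15.0
grasp_force: 61.3
```

```bash
python3 - <<'E'
from h import *
st()
E
```

```text
t 10.17 p [516.9 -74.4 124.4] xang 164.55 zax [ 0.0069 -0.001  -1.    ] F [-1.5 -0.6 12.9] T [ 0.14  0.68 -0.03] w 15.0 g 61.3 j6 -2.01
```

>>> send_rows([
  {"x":0,"y":0,"z":0,"ax":0,"ay":0,"az":3,"gripper":1},
  {"x":0,"y":0,"z":0,"ax":0,"ay":0,"az":3,"gripper":1},
  {"x":0,"y":0,"z":0,"ax":0,"ay":0,"az":3,"gripper":1},
  {"x":0,"y":0,"z":0,"ax":0,"ay":0,"az":2,"gripper":1},
  {"x":0,"y":0,"z":0,"ax":0,"ay":0,"az":0,"gripper":1},
])

```text
clock: 10.58
position: [517.1, -74.4, 124.4]
ee_rot: [0.228, 0.974, 0.0, 0.004]
contact_force: [-1.2, 1.1, 11.6]
gripper_width: 15.0
grasp_force: 61.3
```

```bash
python3 - <<'E'
from h import *
st()
E
```

```text
t 10.58 p [517.1 -74.4 124.4] xang 153.59 zax [ 0.0073 -0.001  -1.    ] F [-1.2  1.1 11.6] T [ 0.04  0.54 -0.07] w 15.0 g 61.3 j6 -2.2
```

>>> send_rows([
  {"x":0,"y":0,"z":0,"ax":0,"ay":0,"az":1.5,"gripper":1},
  {"x":0,"y":0,"z":0,"ax":0,"ay":0,"az":1.5,"gripper":1},
  {"x":0,"y":0,"z":0,"ax":0,"ay":0,"az":1.5,"gripper":1},
  {"x":0,"y":0,"z":0,"ax":0,"ay":0,"az":0,"gripper":1},
])

```text
clock: 10.92
position: [517.1, -74.4, 124.5]
ee_rot: [0.266, 0.964, 0.001, 0.004]
contact_force: [-1.0, -0.1, 12.9]
gripper_width: 15.0
grasp_force: 61.3
```

```bash
python3 - <<'E'
from h import *
st()
E
```

```text
t 10.92 p [517.1 -74.4 124.5] xang 149.11 zax [ 7.4e-03 -9.0e-04 -1.0e+00] F [-1.  -0.1 12.9] T [ 0.13  0.56 -0.05] w 15.0 g 61.3 j6 -2.28
```

>>> send_rows([
  {"x":0,"y":0,"z":0,"ax":0,"ay":0,"az":1,"gripper":1},
  {"x":0,"y":0,"z":0,"ax":0,"ay":0,"az":1,"gripper":1},
  {"x":0,"y":0,"z":0,"ax":0,"ay":0,"az":0,"gripper":1},
])

```text
clock: 11.17
position: [517.0, -74.4, 124.5]
ee_rot: [0.283, 0.959, 0.001, 0.004]
contact_force: [-2.2, 0.5, 12.2]
gripper_width: 14.7
grasp_force: 61.3
```

```bash
python3 - <<'E'
from h import *
st()
E
```

```text
t 11.17 p [517.  -74.4 124.5] xang 147.15 zax [ 0.0072 -0.0011 -1.    ] F [-2.2  0.5 12.2] T [0.1  0.62 0.15] w 14.7 g 61.3 j6 -2.32
```

The torque is starting to rise at about 43.5°. I'll nudge a little further to confirm the stop.

>>> send_rows([
  {"x":0,"y":0,"z":0,"ax":0,"ay":0,"az":1,"gripper":1},
  {"x":0,"y":0,"z":0,"ax":0,"ay":0,"az":0,"gripper":1},
])

```text
clock: 11.33
position: [516.8, -74.6, 124.4]
ee_rot: [0.291, 0.957, 0.0, 0.003]
contact_force: [-3.0, -0.4, 12.9]
gripper_width: 15.1
grasp_force: 61.3
```

```bash
python3 - <<'E'
from h import *
st()
E
```

```text
t 11.33 p [516.8 -74.6 124.4] xang 146.15 zax [ 0.0067 -0.0014 -1.    ] F [-3.  -0.4 12.9] T [-0.14  0.65  0.15] w 15.1 g 61.3 j6 -2.33
```

>>> send_rows([
  {"x":0,"y":0,"z":0,"ax":0,"ay":0,"az":1,"gripper":1},
  {"x":0,"y":0,"z":0,"ax":0,"ay":0,"az":0,"gripper":1},
])

```text
clock: 11.5
position: [516.6, -74.9, 124.4]
ee_rot: [0.299, 0.954, 0.0, 0.003]
contact_force: [-2.3, -1.5, 13.2]
gripper_width: 14.8
grasp_force: 61.4
```

```bash
python3 - <<'E'
from h import *
st()
E
```

```text
t 11.5 p [516.6 -74.9 124.4] xang 145.16 zax [ 0.0062 -0.0018 -1.    ] F [-2.3 -1.5 13.2] T [-0.42  0.72  0.16] w 14.8 g 61.4 j6 -2.35
```

>>> send_rows([
  {"x":0,"y":0,"z":0,"ax":0,"ay":0,"az":1,"gripper":1},
  {"x":0,"y":0,"z":0,"ax":0,"ay":0,"az":0,"gripper":1},
])

```text
clock: 11.67
position: [516.5, -75.0, 124.5]
ee_rot: [0.307, 0.952, -0.0, 0.003]
contact_force: [-2.7, -1.8, 12.2]
gripper_width: 14.9
grasp_force: 61.4
```

```bash
python3 - <<'E'
from h import *
st()
E
```

```text
t 11.67 p [516.5 -75.  124.5] xang 144.23 zax [ 0.0058 -0.0022 -1.    ] F [-2.7 -1.8 12.2] T [-0.51  0.85  0.41] w 14.9 g 61.4 j6 -2.37
```

The stop is reached: 0.41 N m at 46° turned. Next I relax slightly, let it rise about 4 mm, then check the height and force.

>>> send_rows([
  {"x":0,"y":0,"z":-0.05,"ax":0,"ay":0,"az":-1,"gripper":1},
  {"x":0,"y":0,"z":-0.1,"ax":0,"ay":0,"az":0,"gripper":1},
  {"x":0,"y":0,"z":-0.1,"ax":0,"ay":0,"az":0,"gripper":1},
  {"x":0,"y":0,"z":-0.1,"ax":0,"ay":0,"az":0,"gripper":1},
  {"x":0,"y":0,"z":0,"ax":0,"ay":0,"az":0,"gripper":1},
])

```text
clock: 12.08
position: [516.5, -75.0, 127.3]
ee_rot: [0.299, 0.954, 0.0, 0.003]
contact_force: [-0.2, -2.0, 10.5]
gripper_width: 15.1
grasp_force: 60.7
```

```bash
python3 - <<'E'
from h import *
st()
E
```

```text
t 12.08 p [516.5 -75.  127.3] xang 145.15 zax [ 0.0058 -0.0016 -1.    ] F [-0.2 -2.  10.5] T [-0.66  0.35  0.06] w 15.1 g 60.7 j6 -2.35
```

>>> send_rows([
  {"x":0,"y":0,"z":-0.1,"ax":0,"ay":0,"az":0,"gripper":1},
  {"x":0,"y":0,"z":0,"ax":0,"ay":0,"az":0,"gripper":1},
])

```text
clock: 12.25
position: [516.5, -75.0, 128.2]
ee_rot: [0.299, 0.954, 0.0, 0.003]
contact_force: [-0.9, -2.7, 8.7]
gripper_width: 15.1
grasp_force: 60.7
```

```bash
python3 - <<'E'
from h import *
st()
E
```

```text
t 12.25 p [516.5 -75.  128.2] xang 145.15 zax [ 0.0057 -0.0016 -1.    ] F [-0.9 -2.7  8.7] T [-0.66  0.33  0.06] w 15.1 g 60.7 j6 -2.35
```

It rose past the plain-lip level and the spring is still pushing, so the lugs are in the recesses. I'm easing the last bit, then opening.

>>> send_rows([
  {"x":0,"y":0,"z":-0.06,"ax":0,"ay":0,"az":0,"gripper":1},
  {"x":0,"y":0,"z":0,"ax":0,"ay":0,"az":0,"gripper":1},
  {"x":0,"y":0,"z":0,"ax":0,"ay":0,"az":0,"gripper":-1},
  {"x":0,"y":0,"z":0,"ax":0,"ay":0,"az":0,"gripper":-1},
  {"x":0,"y":0,"z":0,"ax":0,"ay":0,"az":0,"gripper":-1},
])

```text
clock: 12.67
position: [514.2, -74.2, 126.0]
ee_rot: [0.3, 0.954, 0.0, 0.0]
contact_force: [0.3, 0.2, -1.1]
gripper_width: 50.4
grasp_force: 0.0
```

>>> send_rows([
  {"x":0,"y":0,"z":0,"ax":0,"ay":0,"az":0,"gripper":-1},
  {"x":0,"y":0,"z":0,"ax":0,"ay":0,"az":0,"gripper":-1},
  {"x":0,"y":0,"z":0,"ax":0,"ay":0,"az":0,"gripper":-1},
  {"x":0,"y":0,"z":0,"ax":0,"ay":0,"az":0,"gripper":-1},
])

```text
clock: 13.0
position: [514.1, -74.2, 126.0]
ee_rot: [0.3, 0.954, -0.0, -0.0]
contact_force: [0.8, 0.4, 0.1]
gripper_width: 85.4
grasp_force: 0.0
```

>>> send_rows([
  {"x":0,"y":0,"z":-1,"ax":0,"ay":0,"az":0,"gripper":-1},
  {"x":0,"y":0,"z":-3,"ax":0,"ay":0,"az":0,"gripper":-1},
  {"x":0,"y":0,"z":-3,"ax":0,"ay":0,"az":0,"gripper":-1},
  {"x":0,"y":0,"z":-3,"ax":0,"ay":0,"az":0,"gripper":-1},
  {"x":0,"y":0,"z":0,"ax":0,"ay":0,"az":0,"gripper":-1},
])

```text
clock: 13.42
position: [517.9, -74.5, 233.7]
ee_rot: [0.3, 0.954, 0.002, 0.007]
contact_force: [0.4, 0.6, 0.7]
gripper_width: 85.3
grasp_force: 0.0
```

```bash
python3 - <<'E'
from h import *
st();snap('w4')
z=np.load('w4.npz');P=cloud(z);H=P[...,2];r=np.hypot(P[...,0]-516.5,P[...,1]+74)
for l,h in((117,128),(148,165),(60,76)):rep((l,h),P,(z['d']>0)&(r<(55 if l>100 else 100))&(H>l)&(H<h))
q=P[(z['d']>0)&(r<42)&(H>115)&(H<130)];A=np.c_[q[:,:2]-[516.5,-74],np.ones(len(q))];print('disc plane',np.linalg.lstsq(A,q[:,2],rcond=None)[0].round(4))
E
```

```text
t 13.42 p [517.9 -74.5 233.7] xang 145.12 zax [ 1.390e-02 -5.000e-04 -9.999e-01] F [0.4 0.6 0.7] T [ 0.02 -0.07 -0.03] w 85.3 g 0.0 j6 -2.35
(117, 128) 5290 rect [517.4 -74. ] [78.8 78.8] 52.5 pca 55.8 zmed 122.4
(148, 165) 1283 rect [516.9 -74.3] [15.4 45.1] 55.5 pca 145.6 zmed 156.1
(60, 76) 12743 rect [516.4 -73.9] [128.4 157.8] 86.3 pca -176.0 zmed 69.4
disc plane [-1.500000e-03  1.000000e-03  1.223842e+02]
```

View pics/w4.png

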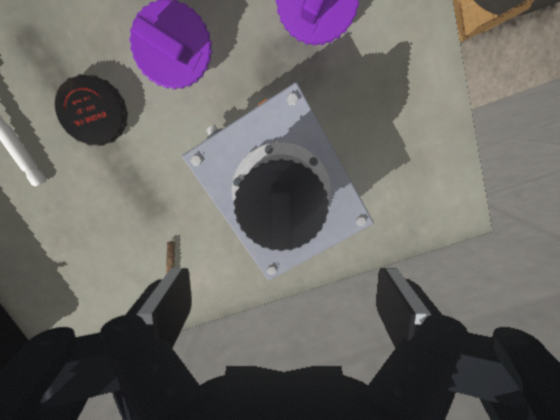

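The disc at (281,204) sits flat on the neck. Its top is at about 123 mm, which puts the cap's origin 17 mm below the rim. It is level and centred, and the gripper is clear, so it is locked. Handing in.

```bash
python3 -c "
from bench import arm
print(arm.job_done())"
```

```text
the job is handed in; nothing more can be done
None
```

The filler cap is locked on the reservoir neck and let go: its origin is 17 mm below the rim by the wrist camera, level and centred. I steered clear of the bolt, oil cap and ratchet. The job is handed in at about 13.5 s of robot time, but the hand-in call returned no verdict.

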